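# Close a casting mould and clamp it

## Task

Close the casting mould: lift the loose cover plate out of its wooden rack and stand it fully home in the slot of the steel jig, in front of the fixed back plate. Then take the spring clamp off its wooden stand and clip it over the top edges of both plates, one jaw pad on each side and gripping well below the edge, so that it holds the plates tight together. Leave the lamp housings and the beaker where they are.

Things in the scene. Friction and masses are not known exactly. Their poses are not given: they have to be found in the camera images.
- jig: Dark steel jig fixed to the table, base 100 x 190 x 20 mm, holding the aluminium back half of the mould: an upright plate 150 mm wide (y), 8 mm thick, top edge 120 mm above the table. Origin on the table under the middle of its front face; x points from the slot to the back plate, y runs along the plates. Behind it (+x) two gussets reach x = 42 mm, z = 65 mm.
- jig_seat (a point): Where the cover's origin belongs: on the floor of the slot in front of the back plate (jig frame x -4, y 0, z 20 mm; axes as the jig). The slot is 12 mm wide (jig x -12 to 0), 160 mm long between end blocks 55 mm high; its front lip rises to z = 55 mm, then flares outward to x = -25, z = 69 mm.
- jig_edge (a point): Middle of the line where the two plates meet at their top edges: top of the back plate's front face, 120 mm above the table. Axes as the jig. The back plate lies at x 0 to 8 mm, the closed cover at -8 to 0.
- rack: Plywood rack fixed to the table, 90 x 190 mm foot, with an upright slot 11 mm wide along its y, floor at z = 12 mm, walls up to z = 44 mm. Origin on the table under the middle of the slot.
- cover: Loose aluminium cover plate of the mould, 0.3 kg, upright in the rack's slot: 150 mm wide (y), 8 mm thick (x), 100 mm high (z), with a lifting tab 40 mm wide, 38 mm high on its top edge, centred 50 mm to +y of the middle. Origin at the middle of its lower edge. Both faces are alike; either may face the back plate.
- cover_edge (a point): Middle of the cover's top edge (mid thickness), 100 mm above its origin, beside the tab.
- cover_tab (a point): Point in the lifting tab to pinch across the 8 mm thickness (y 50, z 124 mm in the cover's frame): 24 mm above the cover's top edge, 14 mm below the tab's top. Fingertips more than 22 mm below it would strike the back plate's edge when the cover is home.
- stand: Wooden stand fixed to the table: foot 100 x 110 x 12 mm, upright board 16 mm thick (x), 90 mm wide (y), top edge 85 mm above the table, on which the clamp is parked. Origin on the table under the middle of the board.
- clamp: Black plastic spring clamp with rubber jaw pads, 0.12 kg, parked upright astride the stand's board, handles up like a clothes-peg: 98 mm high, 46 mm wide (y). Origin between the jaw tips, 55 mm below the hinge; y along the hinge, z up. This body is the half with its jaw and handle on +x. The pads are 20 mm high, 14 mm thick; an edge can enter up to 45 mm above the tips.
- clamp_hinge (a point): Middle of the clamp's hinge pin, 110 mm above the table at the start. The handle plates rise 43 mm above it, splayed, 53 mm over their tops when on the board. Squeezing them along x about 34 mm above the hinge (8 to 14 N) opens the jaws; fully squeezed they are parallel, 30 mm over the outside, the jaws 45 mm apart at the tips.
- clamp_tip (a point): Lower inner edge of the pad of the clamp's +x jaw, at mid width.
- jaw_tip (a point): Lower inner edge of the pad of the other (-x) jaw, at mid width.
- jaw (a joint): Opening angle between the clamp's halves: 0 when gripping 16 mm (board, or both mould plates; pads parallel), -0.26 shut on nothing, 0.54 fully squeezed. The spring closes it. The clamp body turns by half of it.
- housing_a: White round lamp housing lying on the table, 110 mm in diameter, 30 mm high, bystander. Origin at the centre of its underside.
- housing_b: Another such lamp housing, bystander.
- beaker: White plastic beaker standing on the table, 72 mm in diameter, 85 mm high, bystander. Origin at the centre of its underside.

How it is judged:
By the outcome, as a careful person would: the job done as asked, in the order asked, and still so for the second after the job is handed in, with the robot touching nothing.
It also fails if it takes over 64 s, if anything falls off the work surface, if the arm or the gripper's body presses on something with over 40 N, if the wrist force passes 120 N, or if a joint passes its speed limit or range.

## Robot

A 6-joint arm with a two-finger parallel gripper is mounted at the origin on the work surface. World frame = base frame: x ahead of the robot, y to its left, z up, the work surface at z = 0. Lengths are in mm, angles in rad, forces in N, time in s.
With the tool pointing down it reaches from about 400 to 925 mm from the base axis. Payload 12.5 kg.
Tool frame: the origin (TCP) lies midway between the tips of the shut fingers; the grasp point (between the pads) lies 19 mm behind it; z points along the fingers, y is the line along which they close (so a half turn about z gives the same grasp; the last joint's range is limited). The gripper opens to 95 mm and grips with 3 to 60 N. Pads are 20 mm wide; open, the fingers measure 119 mm over their backs; the gripper's body (75 mm by 180 mm) begins 59 mm behind the grasp point.
Start: joints at [-0.106, 0.491, 1.559, -0, 1.092, -0.106], TCP at [625.017, 0.021, 214.661] pointing down, gripper open.
Joint ranges: [-3.1, 3.1], [-0.84, 2.19], [0.05, 2.79], [-1.13, 4.28], [0.06, 2.93], [-2.69, 2.69]. Speed limits (rad/s): [2.22, 2.22, 2.79, 3.14, 3.14, 3.14].

## Interface

Orientations are given as [roll, pitch, yaw] about the fixed x, y, z axes, in that order (R = Rz(yaw) Ry(pitch) Rx(roll)).
In Python, from cell import env gives the robot as it stands.
- The arm moves only by the tool carry_out, never from a script. Its argument "series" is a list of rows, each a list of 4 numbers: the shift along the world's x, y, z normalised to -1 to 1, where 1 is 5 cm, then the turn about the world's z normalised to -1 to 1, where 1 is 6 degrees. In form: [[x, y, z, turn], ...]. A call has exactly 5 rows; each row shifts and turns the commanded pose from where the row before left it; what a row does not reach is not made up. A row lasts 1/10 s, in which the tool goes at most 50 mm and 8.59 degrees, less where a joint would pass 70% of its speed; a pose out of reach is approached as far as the arm can. A call with a number of a shift or a turn outside -1 to 1 is refused whole. A call with a gripper value outside its range is refused whole. "fingers" is the closure, from -1 (fully open) to 1 (shut), set as the call begins (left out, the last holds). The fingers move at their own pace and stop on an object; the grip force is fixed at half the most. Time passes only in rows, so rows that do not move let the fingers close, or fill a call up. It gives the time, the measured TCP pose, the force, the opening and the grip force at its end, in the units of the state.
- env.state(): the state, without advancing time (a new reading comes with each control period).
- env.read_camera(name): name is "scene" or "side" or "wrist"; returns the picture (420x560x3 uint8, red, green, blue); there is no depth.
- env.calibration(name): a dict with "K" (3x3 intrinsics, pixels), "dist" ([k1, k2, p1, p2, k3] as OpenCV has them; the pictures are not rectified), "pose" (4x4, takes a point from camera to world coordinates). Camera axes: x right, y down, z forward; pixel columns grow to the right and rows downward; lengths in mm; the calibration is good to about 2 mm. A picture is of the moment at which its call begins: read the wrist's pose just before it. calibration takes no time and is no camera call; for the wrist camera it gives the pose at the moment of the call.
- env.job_done(): hands the job in; it is judged then, once.
Trained networks look in the newest picture that a camera, given by its name, has taken for a name from the list of things; names that differ only in an ending like _2 or _b are one class to them, and where a whole thing is asked for, a point or a joint stands for the part that bears it (a point fixed in the world has none). Each returns a list of dicts, best first, with "conf" (0 to 1); they miss things now and then, are a little off and sometimes report something else, mostly with a low value. They report only what shows in the picture. A call takes as long as a camera call.
- env.look_for(camera, label): "position" ([row, column] as shares, 0 to 1, of the picture: columns of its width, rows of its height, amid what is visible of it).
The state is a dict: "t": time; "joints": joint angles; "qvel": joint speeds; "tau": joint torques, N m; "eef_pos": TCP position; "tcp_rot": TCP orientation; "ft_force": force on the tool from outside, world axes, zero at the start; "moment": the same for the moment, N m; "opening": opening from 0.0 (shut) to 1.0 (fully open); "grip_force": force on a finger pad.
Only numpy, scipy, OpenCV 4.12 (cv2) and the standard library are available. Lean on these libraries where they do the work, as an engineer would, in place of code of your own. Each camera call takes 0.05 s, during which the arm holds its last target. There are 200 camera calls.

## Working session

There is one attempt and no reset: what is moved stays moved. The work goes in short steps, Python scripts to look and compute and a tool call to move; the robot and the scene stay as the last step left them, time stands still between calls to the robot, and variables do not carry over. Pictures are saved under pics/ and viewed, at most 10 in all, crops included, and the job is handed in when it is done.

Besides the shell and the picture viewer there is one more tool, called after ">>>" by a JSON object that holds its "method" and its "body", one argument or row to a line. carry_out: Moves the arm, as the interface text tells. Its arguments: {"type":"object","properties":{"series":{"type":"array","items":{"type":"array","items":{"type":"number","minimum":-1,"maximum":1}}},"fingers":{"type":"number"}},"required":["series"]}

```bash
ls; mkdir -p pics; cat > h.py <<'E'
import numpy as np, cv2
from cell import env
def snap(cam,name):
    im=env.read_camera(cam); cv2.imwrite(f'pics/{name}.png',im[:,:,::-1]); return im
def ray(cam,px):  # px = (col,row)
    c=env.calibration(cam);K=np.array(c['K'],float);d=np.array(c['dist'],float);P=np.array(c['pose'],float)
    u=cv2.undistortPoints(np.array([[px]],float),K,d)[0,0]
    v=P[:3,:3]@np.array([u[0],u[1],1]); return P[:3,3],v/np.linalg.norm(v)
def at_z(cam,px,z):
    o,v=ray(cam,px); return o+v*(z-o[2])/v[2]
def proj(cam,pts):
    c=env.calibration(cam);K=np.array(c['K'],float);d=np.array(c['dist'],float);P=np.linalg.inv(np.array(c['pose'],float))
    return cv2.projectPoints(np.array(pts,float).reshape(-1,3),cv2.Rodrigues(P[:3,:3])[0],P[:3,3],K,d)[0][:,0]
def tri(rs):
    A=np.zeros((3,3));b=np.zeros(3)
    for o,v in rs:
        M=np.eye(3)-np.outer(v,v);A+=M;b+=M@o
    x=np.linalg.solve(A,b); return x,[float(np.linalg.norm((np.eye(3)-np.outer(v,v))@(x-o))) for o,v in rs]
def look(cam,l,n=2):
    return [(round(d['conf'],2),np.round([d['position'][1]*560,d['position'][0]*420],1)) for d in env.look_for(cam,l)[:n]]
E
python3 - <<'E'
from h import *
np.set_printoptions(suppress=True,precision=1)
for c in('scene','side','wrist'):
    snap(c,c+'0'); print(c,env.calibration(c)['pose'])
R={}
for l in['jig','jig_seat','jig_edge','rack','cover','cover_edge','cover_tab','stand','clamp','clamp_hinge','clamp_tip','jaw_tip']:
    rs=[]
    for c in('scene','side'):
        r=look(c,l);print(l,c,r)
        if r: rs.append(ray(c,r[0][1]))
    if len(rs)==2: print('   ',*tri(rs))
a=cv2.imread('pics/scene0.png');b=cv2.imread('pics/side0.png')
E
```

```text
pics
scene [[   0.2    0.9   -0.5 1133.4]
 [   1.    -0.2    0.1  -66.9]
 [  -0.    -0.5   -0.9 1080.8]
 [   0.     0.     0.     1. ]]
side [[   0.9   -0.4    0.3  346.7]
 [  -0.5   -0.7    0.5 -441.6]
 [  -0.    -0.6   -0.8  723.3]
 [   0.     0.     0.     1. ]]
wrist [[  1.   -0.   -0.  624.5]
 [ -0.   -1.   -0.2  65.1]
 [ -0.    0.2  -1.  385. ]
 [  0.    0.    0.    1. ]]
jig scene [(0.72, array([247.4, 232. ]))]
jig side [(0.75, array([274.7, 246.5]))]
    [576.3 -45.1  21.4] [5.970677987205216, 5.970677987205104]
jig_seat scene [(0.65, array([248.5, 235.4])), (0.64, array([138.5, 206.3]))]
jig_seat side [(0.74, array([274.6, 246.9]))]
    [579.6 -42.2  11.7] [8.009732145871379, 8.009732145871304]
jig_edge scene [(0.84, array([249.7, 230.5])), (0.48, array([155.8, 290.7]))]
jig_edge side [(0.51, array([271.3, 245.2])), (0.34, array([403.2, 300.1]))]
    [572.4 -38.6  20.3] [6.357530906124772, 6.357530906124782]
rack scene [(0.88, array([142. , 229.8])), (0.22, array([155.7, 292.4]))]
rack side [(0.9, array([306.6, 377.2]))]
    [ 500.5 -297.1   -0.8] [13.898641900937914, 13.89
[... 783 characters left out ...]
.7])), (0.27, array([272.3, 246.6]))]
    [470.6 287.4 111.9] [3.1558246837018604, 3.155824683701879]
clamp_hinge scene [(0.59, array([372.8, 148. ]))]
clamp_hinge side [(0.79, array([158.8, 138.7])), (0.56, array([170.7, 173.3]))]
    [463.9 288.7 112.5] [2.5143688218219027, 2.5143688218220683]
clamp_tip scene [(0.65, array([368.9, 150.4])), (0.24, array([138.7, 209.3]))]
clamp_tip side [(0.7, array([158. , 141.3])), (0.42, array([158.5, 147. ]))]
    [462.  282.  107.8] [1.3816343698902902, 1.381634369890401]
jaw_tip scene [(0.7, array([369. , 143.1])), (0.22, array([137.2, 208.9]))]
jaw_tip side [(0.79, array([155.3, 147.7]))]
    [446.3 282.7 103.3] [8.167678152079475, 8.167678152079619]
```

View pics/scene0.png

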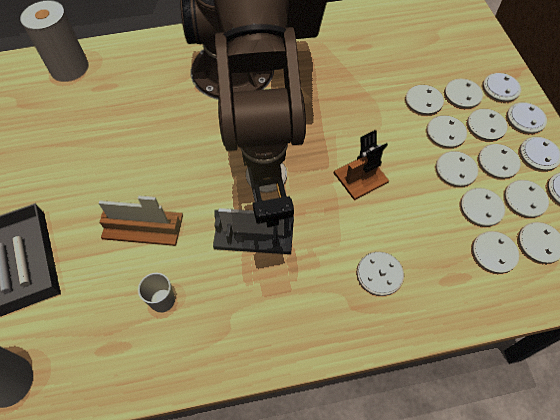

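View pics/side0.png

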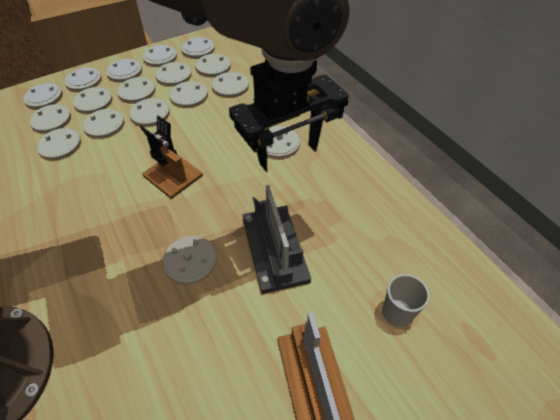

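The scene view shows the rack with its cover at about (140,215), with the tab on the +y end. The jig is at (250,230), gussets on the +x side, and the clamp on its stand at (368,160). I'll move over the rack with the tool turned 90°.

>>> {"method": "carry_out", "body": {
  "series": [
    [-0.25, -0.5, 0.1, 1],
    [-0.25, -0.5, 0.1, 1],
    [-0.25, -0.5, 0.1, 1],
    [-0.25, -0.5, 0.1, 1],
    [-0.25, -0.5, 0.1, 1]
  ],
  "fingers": -1
}}

```text
t: 1.85
eef_pos: [562.0, -125.9, 239.9]
tcp_rot: [3.141, 0.0, 2.099]
ft_force: [0.3, -1.1, -0.2]
opening: 1.002
grip_force: 0.0
```

>>> {"method": "carry_out", "body": {
  "series": [
    [-0.25, -0.5, 0.1, 1],
    [-0.25, -0.5, 0.1, 1],
    [-0.25, -0.5, 0.1, 1],
    [-0.25, -0.5, 0.1, 1],
    [-0.25, -0.5, 0.1, 1]
  ]
}}

```text
t: 2.35
eef_pos: [499.4, -250.9, 265.0]
tcp_rot: [3.142, 0.0, 2.622]
ft_force: [1.1, 0.4, -0.1]
opening: 0.999
grip_force: 0.0
```

>>> {"method": "carry_out", "body": {
  "series": [
    [0, 0, 0, 1],
    [0, 0, 0, 1],
    [0, 0, 0, 1],
    [0, 0, 0, 1],
    [0, 0, 0, 1]
  ]
}}

```text
t: 2.85
eef_pos: [500.0, -250.0, 264.7]
tcp_rot: [3.142, 0.0, -3.137]
ft_force: [-0.4, 0.1, -0.2]
opening: 0.999
grip_force: 0.0
```

```bash
python3 - <<'E'
from h import *
np.set_printoptions(suppress=True,precision=3)
s=env.state();print(s['t'],s['eef_pos'],s['tcp_rot'],s['joints'])
snap('wrist','w1');c=env.calibration('wrist');print(c['K'],c['pose'])
for l in('rack','cover','cover_edge','cover_tab'):
    r=look('wrist',l);print(l,r)
snap('scene','s1');snap('side','d1')
a=cv2.imread('pics/w1.png');A=cv2.resize(a,(800,600));cv2.imwrite('pics/w1b.png',A)
E
```

```text
2.85 [ 499.969 -250.021  264.683] [ 3.142  0.    -3.137] [-0.582  0.348  1.656  0.     1.137 -2.157]
[[366.535   0.    278.817]
 [  0.    366.535 211.379]
 [  0.      0.      1.   ]] [[  -0.01     0.971    0.237  433.319]
 [   1.       0.01     0.002 -251.865]
 [  -0.001    0.237   -0.971  435.493]
 [   0.       0.       0.       1.   ]]
rack [(0.65, array([224.3, 167.2])), (0.37, array([227.8, 191.5]))]
cover [(0.88, array([226.6, 189.4]))]
cover_edge []
cover_tab [(0.85, array([228. , 192.5])), (0.62, array([527.5, 103.2]))]
```

View pics/w1b.png

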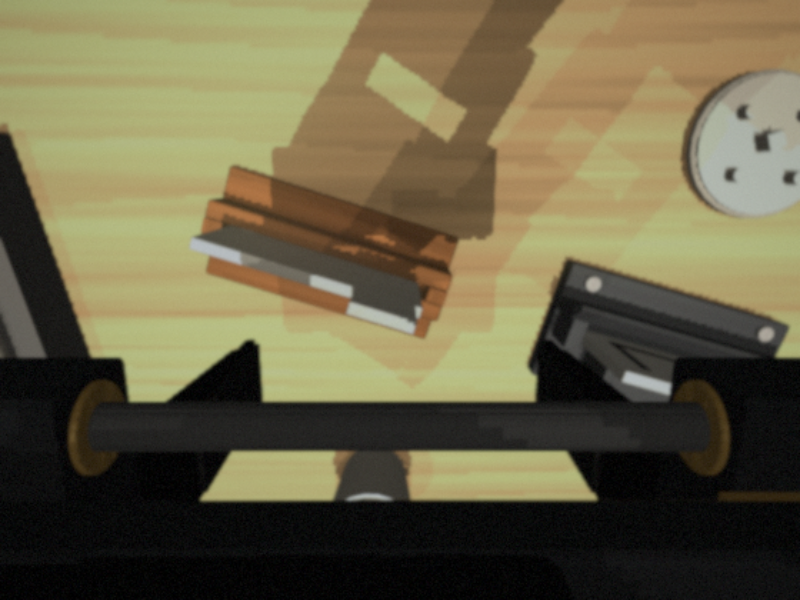

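```bash
cat >> h.py <<'E'
from scipy.optimize import minimize
def T(p,pts):
    c,s=np.cos(p[2]),np.sin(p[2]); q=np.array(pts,float); return np.c_[p[0]+c*q[:,0]-s*q[:,1],p[1]+s*q[:,0]+c*q[:,1],q[:,2]]
def samp(segs,step=2.):
    o=[]
    for a,b in segs:
        a,b=np.array(a,float),np.array(b,float);n=max(2,int(np.linalg.norm(b-a)/step));o.append(a+(b-a)*np.linspace(0,1,n)[:,None])
    return np.vstack(o)
def box(x0,x1,y0,y1,z): 
    return [((x0,y0,z),(x1,y0,z)),((x1,y0,z),(x1,y1,z)),((x1,y1,z),(x0,y1,z)),((x0,y1,z),(x0,y0,z))]
def cal(cam):
    c=env.calibration(cam);P=np.linalg.inv(np.array(c['pose'],float));return np.array(c['K'],float),np.array(c['dist'],float),P
def prj(c,pts): return cv2.projectPoints(np.array(pts,float),cv2.Rodrigues(c[2][:3,:3])[0],c[2][:3,3],c[0],c[1])[0][:,0]
def grad(im,s):
    g=cv2.cvtColor(im,cv2.COLOR_BGR2GRAY).astype(np.float32);g=cv2.GaussianBlur(g,(0,0),s)
    return np.minimum(np.hypot(cv2.Sobel(g,cv2.CV_32F,1,0),cv2.Sobel(g,cv2.CV_32F,0,1)),60*1.)
def fit(views,segs,p0,rng=(30,30,.3)):  # views: [(bgr,cal)]
    S=samp(segs);best=None
    for s in(3.,1.5,.8):
        G=[(grad(im,s),c) for im,c in views]
        def f(p):
            t=0
            for g,c in G:
                u=prj(c,T(p,S)).astype(np.float32)
                t-=cv2.remap(g,u[:,0].reshape(-1,1),u[:,1].reshape(-1,1),cv2.INTER_LINEAR).mean()
            return t
        if best is None:
            r=np.random.default_rng(0);C=np.array(p0)+r.uniform(-1,1,(600,3))*rng;C[0]=p0
            v=[f(p) for p in C];st=[C[i] for i in np.argsort(v)[:6]]
        else: st=[best]
        R=[minimize(f,p,method='Nelder-Mead',options=dict(initial_simplex=np.array(p)+np.array([[0,0,0],[5,0,0],[0,5,0],[0,0,.05]])/(4-s))) for p in st]
        R.sort(key=lambda r:r.fun);best=R[0].x
    return best,R[0].fun
def crop(im,c,p,segs,k=4,w=200,h=150):
    ctr=prj(c,T(p,samp(segs))).mean(0);x0=int(np.clip(ctr[0]-w/2,0,560-w));y0=int(np.clip(ctr[1]-h/2,0,420-h))
    o=cv2.resize(im[y0:y0+h,x0:x0+w],None,fx=k,fy=k,interpolation=cv2.INTER_CUBIC)
    for a,b in segs:
        u=(prj(c,T(p,[a,b]))-[x0,y0]+.5)*k;cv2.line(o,tuple(int(v) for v in u[0]),tuple(int(v) for v in u[1]),(0,0,255),1)
    return o
COV=[((x,-75,112),(x,30,112)) for x in(-4,4)]+[((-4,-75,112),(4,-75,112))]+box(-4,4,30,70,150)+[((4,30,112),(4,30,150))]
JIG=box(0,8,-75,75,120)+box(-50,50,-95,95,20)
STD=box(-8,8,-45,45,85)+box(-50,50,-55,55,12)
E
python3 - <<'E'
from h import *
np.set_printoptions(suppress=True,precision=3)
I={k:cv2.imread(f'pics/{f}.png') for k,f in(('wrist','w1'),('scene','s1'),('side','d1'))}
V={k:(I[k],cal(k)) for k in I}
out=[]
for n,S,p0,cs in(('cov',COV,(510,-295,-.33),('wrist','scene','side')),('jig',JIG,(578,-40,-.3),('scene','side')),('std',STD,(475,272,.3),('scene','side'))):
    for vs in ([[c] for c in cs]+[list(cs)]):
        p,f=fit([V[c] for c in vs],S,p0);print(n,vs,p,f)
    out.append(np.hstack([crop(*V[c],p,S,4 if n!='cov' else 4,100,66) for c in (('scene','side') if n!='cov' else('wrist','side'))]))
o=np.vstack(out);cv2.imwrite('pics/fit1.png',cv2.resize(o,(757,750*len(out)*264//len(out)//1000*0+599)))
E
```

```text
cov ['wrist'] [ 496.374 -308.366   -0.305] -52.58689880371094
cov ['scene'] [ 499.924 -308.374   -0.309] -57.19204330444336
cov ['side'] [ 517.48  -261.026   -0.397] -48.678226470947266
cov ['wrist', 'scene', 'side'] [ 497.342 -308.232   -0.294] -155.85813903808594
jig ['scene'] [582.101 -36.892  -0.279] -54.70406723022461
jig ['side'] [567.651 -43.353  -0.278] -37.53998565673828
jig ['scene', 'side'] [575.582 -37.269  -0.279] -85.75206756591797
std ['scene'] [469.936 266.732   0.33 ] -53.151546478271484
std ['side'] [465.523 258.973   0.309] -35.907806396484375
std ['scene', 'side'] [468.966 266.538   0.323] -83.71098327636719
```

View pics/fit1.png

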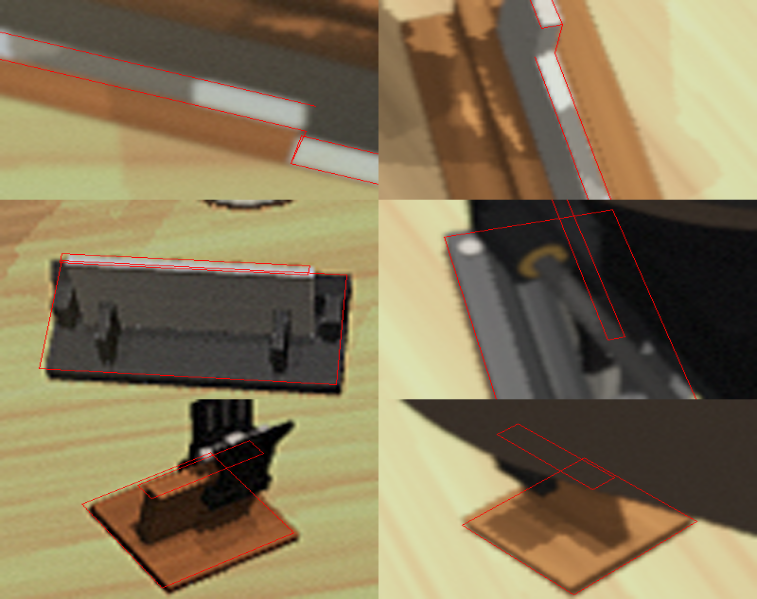

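The cover fits well: centre (497,-308), yaw -0.30. The jig is near (578,-38) with yaw -0.28, and the stand near (469,266). I'll turn to line up with the tab.

>>> {"method": "carry_out", "body": {
  "series": [
    [0.05, -0.04, 0, -0.995],
    [0.05, -0.04, 0, -0.995],
    [0.05, -0.04, 0, -0.995],
    [0.05, -0.04, 0, -0.995],
    [0.04, -0.05, 0, -0.995]
  ]
}}

```text
t: 3.7
eef_pos: [512.1, -260.5, 264.6]
tcp_rot: [3.141, -0.0, 2.615]
ft_force: [-0.2, -0.7, -0.1]
opening: 0.997
grip_force: 0.0
```

>>> {"method": "carry_out", "body": {
  "series": [
    [0, 0, 0, -0.995],
    [0, 0, 0, -0.995],
    [0, 0, 0, -0.995],
    [0, 0, 0, -0.995],
    [0, 0, 0, -0.995]
  ]
}}

```text
t: 4.2
eef_pos: [512.0, -260.5, 264.6]
tcp_rot: [3.142, -0.0, 2.094]
ft_force: [-0.6, 0.4, -0.2]
opening: 0.999
grip_force: 0.0
```

>>> {"method": "carry_out", "body": {
  "series": [
    [0, 0, 0, -0.995],
    [0, 0, 0, -0.995],
    [0, 0, 0, -0.995],
    [0, 0, 0, -0.995],
    [0, 0, 0, -0.995]
  ]
}}

```text
t: 4.7
eef_pos: [512.0, -260.5, 264.6]
tcp_rot: [3.142, -0.0, 1.573]
ft_force: [-0.8, 0.5, -0.1]
opening: 1.0
grip_force: 0.0
```

>>> {"method": "carry_out", "body": {
  "series": [
    [0, 0, 0, -0.995],
    [0, 0, 0, -0.995],
    [0, 0, -0.2, -0.995],
    [0, 0, -0.4, 0],
    [0, 0, 0, 0]
  ]
}}

```text
t: 5.2
eef_pos: [511.3, -260.0, 232.7]
tcp_rot: [-3.138, -0.001, 1.265]
ft_force: [0.4, 0.3, -0.4]
opening: 0.999
grip_force: 0.0
```

```bash
python3 - <<'E'
from h import *
np.set_printoptions(suppress=True,precision=3)
s=env.state();print(s['t'],s['eef_pos'],s['tcp_rot'])
snap('wrist','w2');np.savez('pics/w2cal.npz',*cal('wrist'))
I={k:cv2.imread(f'pics/{f}.png') for k,f in(('wrist','w2'),)}
V={k:(I[k],cal(k)) for k in I}
p,f=fit([V['wrist']],COV,(497.,-308,-.3),(6,6,.05));print(p,f)
p1,f=fit([V['wrist']],JIG[:4],(580.,-38,-.28),(15,15,.05));print(p1,f)
a=I['wrist'].copy()
for q,S in((p,COV),(p1,JIG)):
    for e in S:
        u=prj(V['wrist'][1],T(q,e));cv2.line(a,tuple(map(int,u[0])),tuple(map(int,u[1])),(0,0,255),1)
cv2.imwrite('pics/w2b.png',cv2.resize(a,(800,600)))
E
```

```text
5.2 [ 511.267 -259.977  232.734] [-3.138 -0.001  1.265]
[ 497.085 -309.352   -0.299] -46.58944320678711
[585.7   -53.057  -0.29 ] -2.720036268234253
```

View pics/w2b.png

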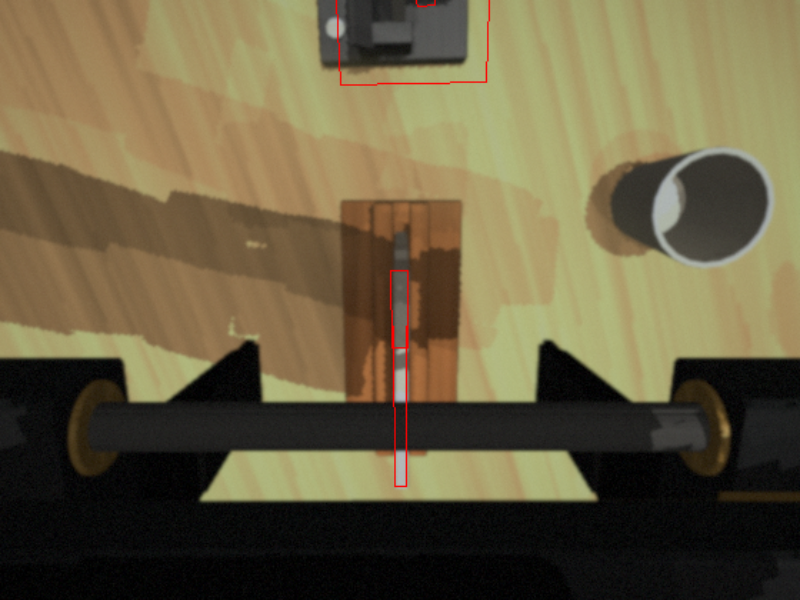

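Picture: the tab and plate run vertically at column 400, midway between the fingers. I'll descend and grip.

>>> {"method": "carry_out", "body": {
  "series": [
    [0, 0, -0.6, 0],
    [0, 0, -0.6, 0],
    [0, 0, -0.6, 0],
    [0, 0, -0.4, 0],
    [0, 0, -0.1, 0]
  ]
}}

```text
t: 5.75
eef_pos: [511.7, -260.3, 118.6]
tcp_rot: [-3.14, -0.001, 1.266]
ft_force: [-0.7, -0.5, -0.1]
opening: 0.997
grip_force: 0.0
```

>>> {"method": "carry_out", "body": {
  "series": [
    [0, 0, 0, 0],
    [0, 0, 0, 0],
    [0, 0, 0, 0],
    [0, 0, 0, 0],
    [0, 0, 0, 0]
  ],
  "fingers": 1
}}

```text
t: 6.25
eef_pos: [512.2, -260.6, 120.2]
tcp_rot: [3.141, 0.0, 1.266]
ft_force: [-0.1, 0.9, -0.1]
opening: 0.633
grip_force: 0.0
```

>>> {"method": "carry_out", "body": {
  "series": [
    [0, 0, 0, 0],
    [0, 0, 0, 0],
    [0, 0, 0, 0],
    [0, 0, 0, 0],
    [0, 0, 0, 0]
  ]
}}

```text
t: 6.75
eef_pos: [512.0, -260.5, 119.7]
tcp_rot: [3.141, -0.0, 1.266]
ft_force: [-0.0, -0.4, 0.1]
opening: 0.216
grip_force: 0.0
```

>>> {"method": "carry_out", "body": {
  "series": [
    [0, 0, 0, 0],
    [0, 0, 0, 0],
    [0, 0, 0, 0],
    [0, 0, 0, 0],
    [0, 0, 0, 0]
  ]
}}

```text
t: 7.25
eef_pos: [512.0, -260.5, 119.6]
tcp_rot: [3.142, 0.0, 1.266]
ft_force: [-0.1, -0.4, -1.1]
opening: 0.081
grip_force: 30.0
```

>>> {"method": "carry_out", "body": {
  "series": [
    [0, 0, 0.1, 0],
    [0, 0, 0.3, 0],
    [0, 0, 0.5, 0],
    [0, 0, 0.6, 0],
    [0, 0, 0.5, 0]
  ]
}}

```text
t: 7.75
eef_pos: [511.8, -260.3, 221.1]
tcp_rot: [-3.141, -0.0, 1.266]
ft_force: [-0.1, -0.3, -1.9]
opening: 0.082
grip_force: 30.0
```

>>> {"method": "carry_out", "body": {
  "series": [
    [0, 0, 0.5, 0],
    [0, 0, 0.5, 0],
    [0, 0, 0, 0],
    [0, 0, 0, 0],
    [0, 0, 0, 0]
  ]
}}

```text
t: 8.25
eef_pos: [511.5, -260.1, 268.1]
tcp_rot: [-3.139, -0.001, 1.266]
ft_force: [-0.8, -0.3, -3.3]
opening: 0.084
grip_force: 30.0
```

```bash
python3 - <<'E'
from h import *
np.set_printoptions(suppress=True,precision=3)
s=env.state();print(s['t'],s['eef_pos'],s['tcp_rot'],s['ft_force'],s['moment'],s['opening'],s['grip_force'])
snap('scene','s2');snap('side','d2')
C={k:cal(k) for k in('scene','side')}
S=cv2.imread('pics/s2.png');D=cv2.imread('pics/d2.png')
V=[(S,C['scene']),(D,C['side'])]
P=JIG[:4]+[((8,-75,85),(8,-75,120)),((8,75,85),(8,75,120))]
PS=JIG[:4]
for v in(V[:1],V[1:],V): print(fit(v,PS,(580,-38,-.28),(10,10,.06)))
q=fit(V,PS,(580,-38,-.28),(10,10,.06))[0]
cv2.imwrite('pics/f2.png',np.vstack([crop(S,C['scene'],q,JIG,6,130,50),crop(D,C['side'],q,JIG,6,130,50)]))
E
```

```text
8.25 [ 511.457 -260.132  268.056] [-3.139 -0.001  1.266] [-0.801 -0.259 -3.307] [ 0.116 -0.037 -0.008] 0.08382146153401475 29.99945729970932
(array([582.359, -34.529,  -0.28 ]), np.float64(-50.79408645629883))
(array([560.901,  73.893,   0.593]), np.float64(-59.88563537597656))
(array([576.8  , -35.099,  -0.295]), np.float64(-92.25279235839844))
```

View pics/f2.png

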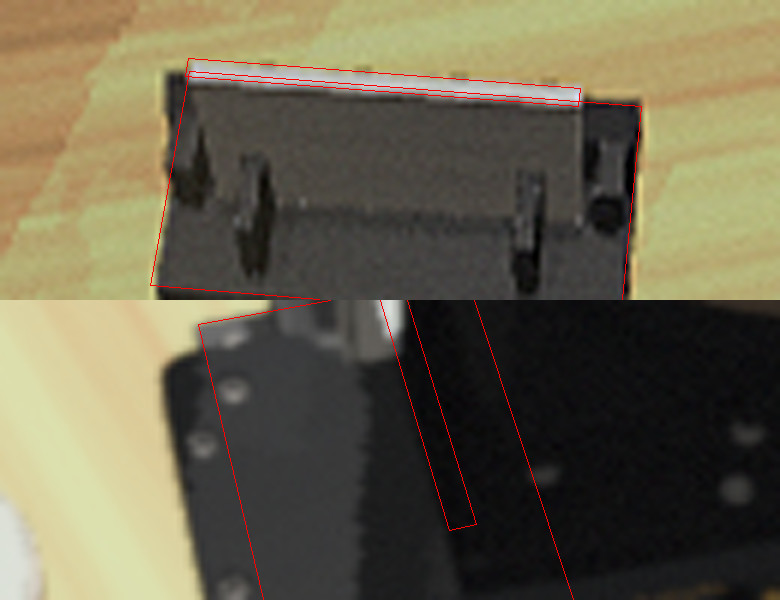

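>>> {"method": "carry_out", "body": {
  "series": [
    [0.12, 0.4, 0, 0],
    [0.25, 0.8, 0, 0],
    [0.25, 0.8, 0, 0],
    [0.2, 0.7, 0, 0],
    [0.06, 0.15, 0, 0]
  ]
}}

```text
t: 8.85
eef_pos: [556.4, -114.8, 268.8]
tcp_rot: [-3.14, -0.001, 1.269]
ft_force: [-0.0, -0.9, -3.1]
opening: 0.085
grip_force: 30.0
```

>>> {"method": "carry_out", "body": {
  "series": [
    [0, 0, 0, 0],
    [0, 0, 0, 0],
    [0, 0, 0, 0],
    [0, 0, 0, 0],
    [0, 0, 0, 0]
  ]
}}

```text
t: 9.35
eef_pos: [555.8, -118.7, 269.6]
tcp_rot: [-3.142, 0.0, 1.265]
ft_force: [0.4, 0.2, -2.8]
opening: 0.085
grip_force: 30.0
```

```bash
python3 - <<'E'
from h import *
np.set_printoptions(suppress=True,precision=3)
s=env.state();print(s['t'],s['eef_pos'],s['tcp_rot'],s['ft_force'],s['opening'])
snap('wrist','w3');c=cal('wrist');I=cv2.imread('pics/w3.png')
PS=JIG[:4]+[((8,-75,60),(8,-75,120)),((0,75,20),(0,75,120))][:0]
for p0 in((582,-35,-.28),(577,-37,-.29)):
    p,f=fit([(I,c)],PS,p0,(8,8,.04));print(p,f)
C=cal('scene');S=cv2.imread('pics/s2.png')
p2,f=fit([(I,c),(S,C)],PS,p0,(8,8,.04));print('both',p2,f)
a=I.copy()
for e in PS:
    u=prj(c,T(p,e));cv2.line(a,tuple(map(int,u[0])),tuple(map(int,u[1])),(0,0,255),1)
x=np.hstack([I[:300,130:430],a[:300,130:430]])
cv2.imwrite('pics/w3b.png',cv2.resize(x,(800,400)))
E
```

```text
9.35 [ 555.835 -118.728  269.595] [-3.142  0.     1.265] [ 0.414  0.167 -2.798] 0.08513429141683124
[572.564 -43.576  -0.274] -56.37647247314453
[572.623 -43.589  -0.275] -56.375999450683594
both [575.982 -38.349  -0.28 ] -110.18766784667969
```

View pics/w3b.png

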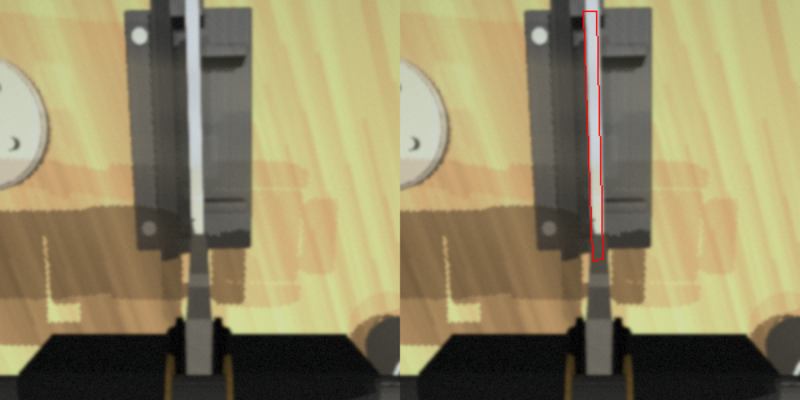

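```bash
python3 - <<'E'
from h import *
np.set_printoptions(suppress=True,precision=3)
c=cal('wrist');I=cv2.imread('pics/w3.png')
g=cv2.cvtColor(I,cv2.COLOR_BGR2GRAY)
for r in(5,40,80,120,160): print(r,g[r,262:292])
print(g[165:200,278],g[165:200,276])
P=lambda x,y:np.array([130+x/1.3333,y/1.3333])
for px in(P(193.5,3),P(197,235)): print(px,at_z('wrist',px,120))
PS=[((0,-75,120),(0,40,120)),((8,-75,120),(8,40,120)),((0,-75,120),(8,-75,120))]+[((0,-75,120),(8,-75,120))]*8
p,f=fit([(I,c)],PS,(580,-35,-.28),(5,5,.03));print(p,f)
PS2=JIG[:4];C=cal('scene');S=cv2.imread('pics/s2.png')
p2,f=fit([(S,C)],PS2,p,(3,3,.02));print('scene',p2,f)
E
```

```text
5 [ 97  95  94  93  93  98 124 169 197 205 208 206 206 206 204 200 179 142
 112 104 119 138 151 155 156 156 155 152 154 155]
40 [ 52  53  55  57  56  61  69 113 165 197 205 206 208 207 208 207 194 159
 121  99  96  97 103 107 107 112 106 108 106 106]
80 [ 68  69  70  72  72  74  72  81 113 167 192 200 205 204 205 206 203 189
 157 124 104 101 101 100 104 102 108 111 111 113]
120 [ 69  68  69  70  71  72  71  74  80 116 162 193 204 204 203 202 205 204
 191 157 118 104 100 100 100 100 106 105 109 107]
160 [ 54  51  46  52  53  50  55  50  53  57  95 146 186 202 205 208 207 208
 204 189 150 106  92  91  88  86  90  87  92  89]
[206 206 206 209 206 209 210 207 202 186 145  99  83  78  76  77  77  79
  76  78  78  78  77  77  75  77  78  76  77  78  76  78  73  75  76] [183 193 200 199 198 197 188 178 170 154 119  87  79  77  78  78  78  81
  77  74  76  74  79  78  76  76  76  79  77  78  78  76  75  76  75]
[275.129   2.25 ] [600.131  31.214 120.   ]
[277.754 176.254] [ 560.51  -100.772  120.   ]
[578.155 -25.991  -0.268] -60.0
scene [582.467 -33.636  -0.28 ] -50.751686096191406
```

```bash
python3 - <<'E'
from h import *
np.set_printoptions(suppress=True,precision=1)
n=np.array([np.cos(-.281),np.sin(-.281)]);t=np.array([-n[1],n[0]])
P=lambda x,y:np.array([130+x/1.3333,y/1.3333])
for px,z in((P(124,12),20),(P(250,8),20),(P(137,250),20),(P(250,245),20),((273.8,5),120),((275.9,80),120),((276.7,120),120),((277.7,160),120)):
    w=at_z('wrist',px,z)[:2];print(w,'n',n@w,'t',t@w)
print(n@env.state()['eef_pos'][:2],t@env.state()['eef_pos'][:2])
for q in((582.4,-34.),(499.9,-308.4)): print(n@q,t@q)
E
```

```text
[554.4  68.9] n 513.5287014937637 t 219.89310057333688
[648.7  42. ] n 611.5508789526098 t 220.28159100335048
[ 502.  -111.4] n 513.2274320091533 t 32.23535927068246
[ 597.2 -136.8] n 611.6927004176408 t 34.183213535894446
[598.5  29.7] n 566.8350886577973 t 194.49320064867823
[583.2 -24. ] n 566.9899027585894 t 138.62837651798907
[574.1 -54.8] n 566.8072989533313 t 106.58675052199385
[564.8 -87.2] n 566.7889981678914 t 72.83824710723451
566.9614253991444 40.22359466323141
568.9862211425645 128.84269536882746
565.8176520809874 -157.67356973684153
```

>>> {"method": "carry_out", "body": {
  "series": [
    [0.07, 0.4, 0, 0.23],
    [0.13, 0.7, 0, 0],
    [0.13, 0.7, 0, 0],
    [0.1, 0.6, 0, 0],
    [0.06, 0.32, 0, 0]
  ]
}}

```text
t: 9.9
eef_pos: [580.6, 19.8, 269.7]
tcp_rot: [3.141, -0.0, 1.291]
ft_force: [0.6, -0.2, -3.0]
opening: 0.082
grip_force: 30.0
```

>>> {"method": "carry_out", "body": {
  "series": [
    [0, 0, 0, 0],
    [0, 0, 0, 0],
    [0, 0, 0, 0],
    [0, 0, 0, 0],
    [0, 0, 0, 0]
  ]
}}

```text
t: 10.4
eef_pos: [580.5, 17.3, 269.7]
tcp_rot: [3.141, 0.0, 1.289]
ft_force: [-0.1, 0.1, -3.2]
opening: 0.082
grip_force: 30.0
```

```bash
python3 - <<'E'
from h import *
np.set_printoptions(suppress=True,precision=3)
s=env.state();print(s['t'],s['eef_pos'],s['tcp_rot'],s['ft_force'],s['opening'])
n=np.array([np.cos(-.281),np.sin(-.281)]);t=np.array([-n[1],n[0]]);e=np.array(s['eef_pos'][:2]);print(n@e-562.9,t@e-177.5)
S=snap('scene','s4')[:,:,::-1];D=snap('side','d4')[:,:,::-1]
cv2.imwrite('pics/x4.png',cv2.resize(np.hstack([S[150:300,170:370],D[150:300,180:380]]),(800,300),interpolation=cv2.INTER_CUBIC))
E
```

```text
10.4 [580.491  17.259 269.682] [3.141 0.    1.289] [-0.068  0.116 -3.191] 0.08234159174118368
-9.96257285296167 0.06154048938864776
```

View pics/x4.png

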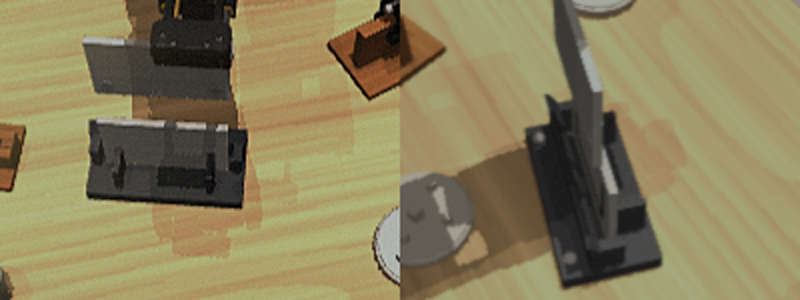

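The cover hangs parallel to and in front of the back plate, with its ends lined up. I'll lower it to just above the lip.

>>> {"method": "carry_out", "body": {
  "series": [
    [0, 0, -0.3, 0],
    [0, 0, -0.5, 0],
    [0, 0, -0.4, 0],
    [0, 0, -0.3, 0],
    [0, 0, -0.17, 0]
  ]
}}

```text
t: 11.0
eef_pos: [580.2, 17.9, 185.0]
tcp_rot: [-3.14, 0.0, 1.29]
ft_force: [-0.0, 0.6, -3.9]
opening: 0.084
grip_force: 30.0
```

>>> {"method": "carry_out", "body": {
  "series": [
    [0.02, -0.006, 0, 0],
    [0.02, -0.006, 0, 0],
    [0.02, -0.006, 0, 0],
    [0.02, -0.006, 0, 0],
    [0, 0, 0, 0]
  ]
}}

```text
t: 11.5
eef_pos: [584.8, 16.8, 186.6]
tcp_rot: [3.141, -0.0, 1.29]
ft_force: [0.5, -0.7, -2.4]
opening: 0.08
grip_force: 30.0
```

>>> {"method": "carry_out", "body": {
  "series": [
    [0.02, -0.006, 0, 0],
    [0, 0, 0, 0],
    [0.02, -0.006, 0, 0],
    [0, 0, 0, 0],
    [0, 0, 0, 0]
  ]
}}

```text
t: 12.0
eef_pos: [586.3, 16.3, 186.1]
tcp_rot: [-3.141, 0.0, 1.29]
ft_force: [-1.4, -0.4, -2.6]
opening: 0.081
grip_force: 30.0
```

>>> {"method": "carry_out", "body": {
  "series": [
    [0.02, -0.006, 0, 0],
    [0, 0, 0, 0],
    [0.02, -0.006, 0, 0],
    [0, 0, 0, 0],
    [0, 0, 0, 0]
  ]
}}

```text
t: 12.5
eef_pos: [587.1, 16.0, 185.9]
tcp_rot: [-3.138, 0.0, 1.29]
ft_force: [-7.3, 2.0, 1.2]
opening: 0.081
grip_force: 30.0
```

Contact with the back plate comes at n≈-4 mm, as computed. I'll back off 1.5 mm and descend.

>>> {"method": "carry_out", "body": {
  "series": [
    [-0.07, 0.02, 0, 0],
    [0, 0, -0.1, 0],
    [0, 0, -0.15, 0],
    [0, 0, -0.15, 0],
    [0, 0, -0.15, 0]
  ]
}}

```text
t: 13.0
eef_pos: [585.0, 16.6, 157.7]
tcp_rot: [-3.141, 0.0, 1.29]
ft_force: [0.4, -0.6, -3.0]
opening: 0.081
grip_force: 30.0
```

>>> {"method": "carry_out", "body": {
  "series": [
    [0, 0, -0.15, 0],
    [0, 0, -0.15, 0],
    [0, 0, -0.1, 0],
    [0, 0, 0, 0],
    [0, 0, 0, 0]
  ]
}}

```text
t: 13.5
eef_pos: [585.1, 16.6, 138.7]
tcp_rot: [3.141, -0.0, 1.29]
ft_force: [-0.1, 0.3, -2.9]
opening: 0.08
grip_force: 30.0
```

Free in the slot. I'll go down slowly to the floor.

>>> {"method": "carry_out", "body": {
  "series": [
    [0, 0, -0.06, 0],
    [0, 0, -0.06, 0],
    [0, 0, -0.05, 0],
    [0, 0, -0.03, 0],
    [0, 0, 0, 0]
  ]
}}

```text
t: 14.0
eef_pos: [585.1, 16.6, 128.8]
tcp_rot: [3.141, 0.0, 1.29]
ft_force: [-0.7, 1.0, -0.2]
opening: 0.083
grip_force: 30.0
```

>>> {"method": "carry_out", "body": {
  "series": [
    [0, 0, -0.02, 0],
    [0, 0, -0.02, 0],
    [0, 0, 0, 0],
    [0, 0, 0, 0],
    [0, 0, 0, 0]
  ]
}}

```text
t: 14.5
eef_pos: [585.6, 17.1, 127.6]
tcp_rot: [3.14, -0.001, 1.29]
ft_force: [0.4, 5.4, 6.8]
opening: 0.083
grip_force: 30.0
```

>>> {"method": "carry_out", "body": {
  "series": [
    [0.03, -0.01, 0.02, 0],
    [0, 0, 0, 0],
    [0, 0, 0, 0],
    [0, 0, 0, 0],
    [0, 0, 0, 0]
  ]
}}

```text
t: 15.0
eef_pos: [586.3, 16.3, 127.7]
tcp_rot: [-3.141, -0.0, 1.29]
ft_force: [-2.4, 4.4, 3.6]
opening: 0.082
grip_force: 30.0
```

>>> {"method": "carry_out", "body": {
  "series": [
    [0, 0, 0, 0],
    [0, 0, 0, 0],
    [0, 0, 0, 0],
    [0, 0, 0, 0],
    [0, 0, 0, 0]
  ],
  "fingers": -1
}}

```text
t: 15.5
eef_pos: [586.6, 16.0, 127.6]
tcp_rot: [3.141, 0.0, 1.29]
ft_force: [-0.2, -0.3, -0.7]
opening: 0.446
grip_force: 0.0
```

>>> {"method": "carry_out", "body": {
  "series": [
    [0, 0, 0.2, 0],
    [0, 0, 0.5, 0],
    [0, 0, 0.8, 0],
    [0, 0, 0.9, 0],
    [0, 0, 0.5, 0]
  ]
}}

```text
t: 16.0
eef_pos: [587.1, 16.1, 277.1]
tcp_rot: [3.137, -0.001, 1.29]
ft_force: [-0.4, -0.4, -0.8]
opening: 0.869
grip_force: 0.0
```

>>> {"method": "carry_out", "body": {
  "series": [
    [-0.3, 0.5, 0, 1],
    [-0.4, 0.7, 0, 1],
    [-0.4, 0.8, 0, 1],
    [-0.4, 0.8, 0, 1],
    [-0.3, 0.6, 0, 1]
  ]
}}

```text
t: 16.5
eef_pos: [495.2, 187.9, 273.6]
tcp_rot: [3.141, -0.0, 1.819]
ft_force: [0.2, 0.3, -0.2]
opening: 0.999
grip_force: 0.0
```

>>> {"method": "carry_out", "body": {
  "series": [
    [-0.14, 0.2, 0, 0.73],
    [0, 0, 0, 0],
    [0, 0, 0, 0],
    [0, 0, 0, 0],
    [0, 0, 0, 0]
  ]
}}

```text
t: 17.0
eef_pos: [490.0, 195.3, 272.7]
tcp_rot: [3.142, 0.0, 1.888]
ft_force: [-0.1, -0.1, -0.3]
opening: 1.0
grip_force: 0.0
```

```bash
python3 - <<'E'
from h import *
np.set_printoptions(suppress=True,precision=3)
s=env.state();print(s['t'],s['eef_pos'],s['tcp_rot'],s['ft_force'],s['opening'])
W=snap('wrist','w5')[:,:,::-1]
for l in('clamp','clamp_hinge','clamp_tip','jaw_tip','stand'): 
    r=look('wrist',l);print(l,r, [at_z('wrist',x[1],110) for x in r])
S=snap('scene','s5')[:,:,::-1]
cv2.imwrite('pics/x5.png',np.vstack([cv2.resize(W[:300,130:430],(800,800))[:600]]))
for l in('jig','cover_edge','cover'): print(look('scene',l))
E
```

```text
17.0 [489.984 195.316 272.661] [3.142 0.    1.888] [-0.136 -0.101 -0.285] 0.999696198401355
clamp [(0.69, array([288.3,  84.8]))] [array([466.832, 289.067, 110.   ])]
clamp_hinge [(0.91, array([283.7,  86.4])), (0.24, array([299.6, 330.2]))] [array([463.373, 286.692, 110.   ]), array([552.957,  68.386, 110.   ])]
clamp_tip [(0.64, array([286.4,  86.6])), (0.58, array([318.8, 343.4]))] [array([465.549, 287.37 , 110.   ]), array([576.539,  60.403, 110.   ])]
jaw_tip [(0.8, array([263.3,  85.9])), (0.74, array([299.2, 330.9]))] [array([446.353, 281.769, 110.   ]), array([552.789,  67.755, 110.   ])]
stand [(0.56, array([282.5, 130. ]))] [array([473.742, 251.809, 110.   ])]
[(0.67, array([252.7, 230. ]))]
[(0.89, array([265.3, 203.3])), (0.7, array([250.9, 229.6]))]
[(0.57, array([271.3, 203.9]))]
```

View pics/x5.png

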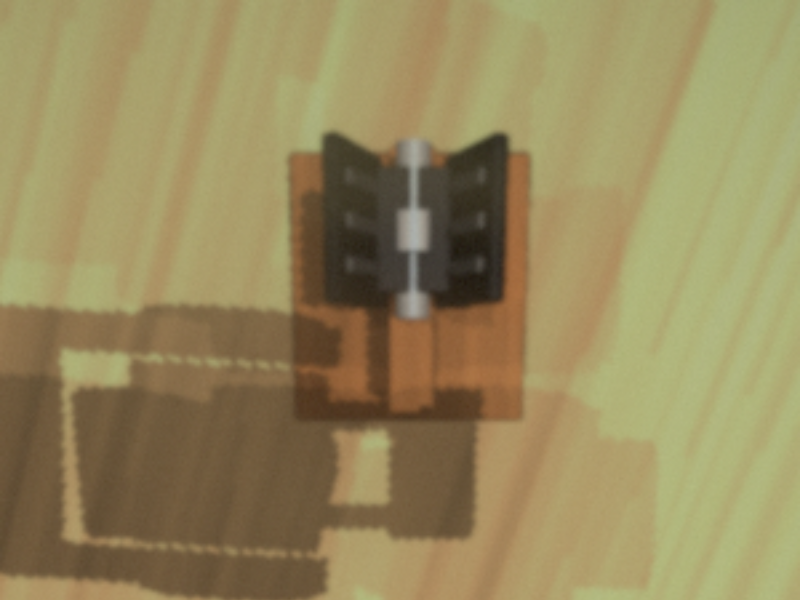

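```bash
python3 - <<'E'
from h import *
np.set_printoptions(suppress=True,precision=1)
P=lambda x,y:np.array([130+x/2.667,y/2.667])
for n,px,z in(('hinge',P(413,229),110),('hinge',P(413,229),116),('pinends',P(413.5,147),112),('',P(412,308),112),('topL',P(328,133),153),('topL2',P(333,300),153),('topR',P(508,135),153),('topR2',P(504,298),153),('boardL',P(390,411),85),('boardR',P(434,411),85),('foot',P(290,153),12),('foot',P(530,153),12),('foot',P(293,419),12),('foot',P(522,419),12)):
    print(n,at_z('wrist',px,z))
E
```

```text
hinge [463.8 287.9 110. ]
hinge [463.9 287.4 116. ]
pinends [456.2 311.  112. ]
 [471.3 264.3 112. ]
topL [434.2 300.4 153. ]
topL2 [448.7 258.5 153. ]
topR [481.5 315.5 153. ]
topR2 [495.1 274.4 153. ]
boardL [475.5 228.   85. ]
boardR [490.6 233.   85. ]
foot [405.1 308.9  12. ]
foot [498.8 339.9  12. ]
foot [437.6 205.3  12. ]
foot [533.  236.8  12. ]
```

>>> {"method": "carry_out", "body": {
  "series": [
    [-0.12, 0.4, 0, 0],
    [-0.2, 0.7, 0, 0],
    [-0.14, 0.5, -0.1, 0],
    [-0.056, 0.244, -0.2, 0],
    [0, 0, -0.3, 0]
  ]
}}

```text
t: 18.0
eef_pos: [463.5, 289.6, 242.3]
tcp_rot: [3.14, -0.0, 1.892]
ft_force: [0.0, -0.3, -0.9]
opening: 1.002
grip_force: 0.0
```

>>> {"method": "carry_out", "body": {
  "series": [
    [0, 0, -0.6, 0],
    [0, 0, -0.7, 0],
    [0, 0, -0.6, 0],
    [0, 0, -0.35, 0],
    [0, 0, -0.1, 0]
  ]
}}

```text
t: 18.5
eef_pos: [463.0, 287.5, 122.9]
tcp_rot: [-3.138, 0.001, 1.89]
ft_force: [-0.2, -0.7, 0.5]
opening: 0.999
grip_force: 0.0
```

>>> {"method": "carry_out", "body": {
  "series": [
    [0, 0, 0, 0],
    [0, 0, 0, 0],
    [0, 0, 0, 0],
    [0, 0, 0, 0],
    [0, 0, 0, 0]
  ]
}}

```text
t: 19.0
eef_pos: [463.9, 288.4, 125.7]
tcp_rot: [3.141, -0.0, 1.89]
ft_force: [0.3, -0.3, -0.3]
opening: 1.001
grip_force: 0.0
```

>>> {"method": "carry_out", "body": {
  "series": [
    [0, 0, 0, 0],
    [0, 0, 0, 0],
    [0, 0, 0, 0],
    [0, 0, 0, 0],
    [0, 0, 0, 0]
  ],
  "fingers": 1
}}

```text
t: 19.5
eef_pos: [463.7, 288.3, 125.1]
tcp_rot: [3.142, 0.0, 1.89]
ft_force: [-0.0, -0.5, 0.3]
opening: 0.637
grip_force: 0.0
```

>>> {"method": "carry_out", "body": {
  "series": [
    [0, 0, 0, 0],
    [0, 0, 0, 0],
    [0, 0, 0, 0],
    [0, 0, 0, 0],
    [0, 0, 0, 0]
  ]
}}

```text
t: 20.0
eef_pos: [463.7, 288.3, 125.1]
tcp_rot: [-3.142, 0.0, 1.89]
ft_force: [-0.4, 0.6, -0.5]
opening: 0.31
grip_force: 29.9
```

>>> {"method": "carry_out", "body": {
  "series": [
    [0, 0, 0, 0],
    [0, 0, 0, 0],
    [0, 0, 0, 0],
    [0, 0, 0, 0],
    [0, 0, 0, 0]
  ]
}}

```text
t: 20.5
eef_pos: [463.7, 288.3, 125.2]
tcp_rot: [3.141, 0.0, 1.89]
ft_force: [0.5, 0.6, -1.4]
opening: 0.314
grip_force: 29.9
```

Fully squeezed at 29.7 mm. Lifting.

>>> {"method": "carry_out", "body": {
  "series": [
    [0, 0, 0.1, 0],
    [0, 0, 0.3, 0],
    [0, 0, 0.5, 0],
    [0, 0, 0.6, 0],
    [0, 0, 0.6, 0]
  ]
}}

```text
t: 21.0
eef_pos: [463.5, 288.2, 231.6]
tcp_rot: [-3.141, 0.0, 1.89]
ft_force: [-0.3, 0.1, 0.3]
opening: 0.307
grip_force: 29.9
```

>>> {"method": "carry_out", "body": {
  "series": [
    [0.1, -0.3, 0.5, -0.7],
    [0.18, -0.6, 0.3, -0.7],
    [0.2, -0.6, 0, -0.7],
    [0.2, -0.6, 0, -0.7],
    [0.2, -0.6, 0, -0.7]
  ]
}}

```text
t: 21.5
eef_pos: [507.8, 152.2, 270.8]
tcp_rot: [3.141, -0.0, 1.521]
ft_force: [0.3, 0.2, -0.9]
opening: 0.314
grip_force: 29.9
```

>>> {"method": "carry_out", "body": {
  "series": [
    [0.2, -0.6, 0, -0.7],
    [0.2, -0.6, 0, -0.7],
    [0.2, -0.6, 0, -0.7],
    [0.2, -0.6, 0, -0.13],
    [0.2, -0.6, 0, 0]
  ]
}}

```text
t: 22.0
eef_pos: [557.9, 2.0, 270.6]
tcp_rot: [3.141, -0.0, 1.289]
ft_force: [-0.0, 0.7, -1.4]
opening: 0.314
grip_force: 29.9
```

>>> {"method": "carry_out", "body": {
  "series": [
    [0.2, -0.6, 0, 0],
    [0.18, -0.5, 0, 0],
    [0.1, -0.14, 0, 0],
    [0, 0, 0, 0],
    [0, 0, 0, 0]
  ]
}}

```text
t: 22.5
eef_pos: [581.4, -57.9, 270.2]
tcp_rot: [-3.141, -0.0, 1.29]
ft_force: [0.4, 0.0, -0.7]
opening: 0.311
grip_force: 29.9
```

>>> {"method": "carry_out", "body": {
  "series": [
    [0, 0, 0, 0],
    [0, 0, 0, 0],
    [0, 0, 0, 0],
    [0, 0, 0, 0],
    [0, 0, 0, 0]
  ]
}}

```text
t: 23.0
eef_pos: [581.7, -58.5, 270.2]
tcp_rot: [3.141, -0.0, 1.29]
ft_force: [0.3, 0.4, -1.0]
opening: 0.311
grip_force: 29.9
```

```bash
python3 - <<'E'
from h import *
np.set_printoptions(suppress=True,precision=3)
s=env.state();print(s['t'],s['eef_pos'],s['tcp_rot'],s['ft_force'],s['opening'])
n=np.array([np.cos(-.281),np.sin(-.281)]);t=np.array([-n[1],n[0]]);e=np.array(s['eef_pos'][:2]);print(n@e-562.9,t@e-127)
S=snap('scene','s6')[:,:,::-1];D=snap('side','d6')[:,:,::-1];W=snap('wrist','w6')[:,:,::-1]
r=lambda a:cv2.resize(a,(400,300),interpolation=cv2.INTER_CUBIC)
cv2.imwrite('pics/x6.png',np.vstack([np.hstack([r(S[140:290,170:370]),r(D[130:280,180:380])]),np.hstack([r(W),r(W[150:300,180:380])])]))
E
```

```text
23.0 [581.68  -58.5   270.191] [ 3.141 -0.     1.29 ] [ 0.326  0.412 -0.963] 0.3108689818137221
12.188611894294922 -21.8963041696405
```

View pics/x6.png

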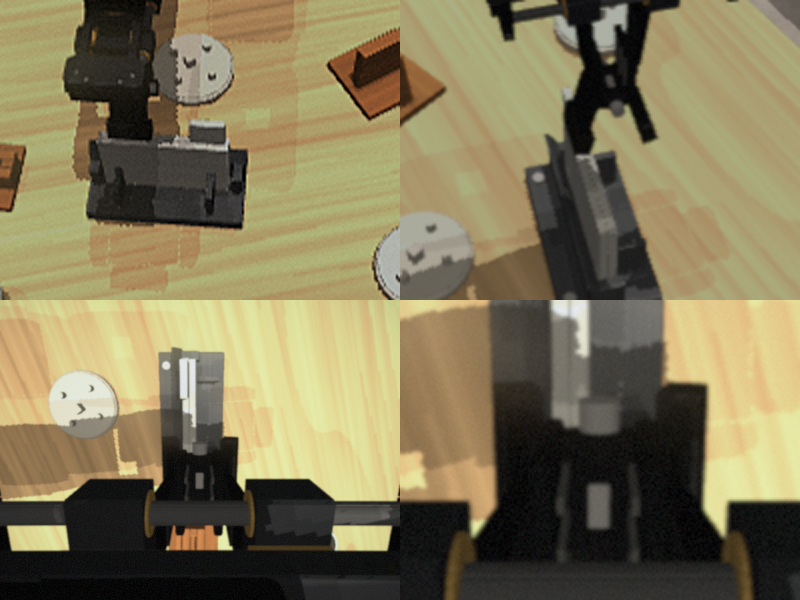

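The cover stands in the slot against the back plate, tab on the +y side, and the clamp is held open symmetrically. I'm 12 mm too far in x, so I'll correct that and lower.

>>> {"method": "carry_out", "body": {
  "series": [
    [-0.1, 0.1, 0, 0],
    [-0.1, 0.1, -0.1, 0],
    [0, 0, -0.3, 0],
    [0, 0, -0.4, 0],
    [0, 0, -0.3, 0]
  ]
}}

```text
t: 23.65
eef_pos: [570.9, -48.1, 214.0]
tcp_rot: [-3.141, 0.0, 1.29]
ft_force: [0.4, -0.8, -1.7]
opening: 0.311
grip_force: 29.9
```

>>> {"method": "carry_out", "body": {
  "series": [
    [0, 0, -0.1, 0],
    [0, 0, 0, 0],
    [0, 0, 0, 0],
    [0, 0, 0, 0],
    [0, 0, 0, 0]
  ]
}}

```text
t: 24.15
eef_pos: [571.9, -48.7, 210.8]
tcp_rot: [3.14, -0.0, 1.29]
ft_force: [-0.4, -0.3, -0.7]
opening: 0.31
grip_force: 29.9
```

```bash
python3 - <<'E'
from h import *
np.set_printoptions(suppress=True,precision=1)
s=env.state();print(s['t'],s['eef_pos'],s['tcp_rot'],s['ft_force'],s['opening'])
n=np.array([np.cos(-.281),np.sin(-.281)]);t=np.array([-n[1],n[0]])
e=np.array(s['eef_pos'][:2]);print(n@e-562.9,t@e-127)
env.read_camera('side');env.read_camera('scene')
for l in('clamp_hinge','clamp_tip','jaw_tip','cover_edge','jig_edge'):
    r=[look(c,l,1) for c in('side','scene')]
    if r[0] and r[1]:
        x,d=tri([ray('side',r[0][0][1]),ray('scene',r[1][0][1])]);print(l,x,d[0],'local',n@x[:2]-562.9,t@x[:2]-127,r[0][0][0],r[1][0][0])
    else: print(l,r)
E
```

```text
24.15 [571.9 -48.7 210.8] [ 3.1 -0.   1.3] [-0.4 -0.3 -0.7] 0.30953373932682193
0.06054622911653951 -15.192800341692262
clamp_hinge [584.8 -51.5 169.8] 9.034990856881977 local 13.249865243007093 -14.274509065115737 0.8 0.81
clamp_tip [581.  -48.1 154.4] 16.934122768745695 local 8.664405610537756 -12.088175188090077 0.95 0.92
jaw_tip [[(0.79, array([267.9, 207.5]))], []]
cover_edge [559.7 -15.8  63.8] 37.00752415040462 local -20.75851540316637 13.04391865133573 0.86 0.8
jig_edge [571.7 -33.2  -7.3] 5.376087549101286 local -4.411785980231002 -0.31343959632691565 0.75 0.91
```

>>> {"method": "carry_out", "body": {
  "series": [
    [0, 0, -0.1, 0],
    [0, 0, -0.15, 0],
    [0, 0, -0.15, 0],
    [0, 0, -0.15, 0],
    [0, 0, -0.1, 0]
  ]
}}

```text
t: 25.25
eef_pos: [571.5, -48.6, 176.6]
tcp_rot: [-3.141, 0.0, 1.29]
ft_force: [-0.1, -0.5, -0.4]
opening: 0.308
grip_force: 29.9
```

>>> {"method": "carry_out", "body": {
  "series": [
    [0, 0, -0.1, 0],
    [0, 0, -0.15, 0],
    [0, 0, -0.15, 0],
    [0, 0, -0.1, 0],
    [0, 0, 0, 0]
  ]
}}

```text
t: 25.75
eef_pos: [571.4, -48.6, 151.8]
tcp_rot: [-3.14, 0.0, 1.29]
ft_force: [-0.6, -1.0, -1.5]
opening: 0.316
grip_force: 29.9
```

>>> {"method": "carry_out", "body": {
  "series": [
    [0, 0, -0.02, 0],
    [0, 0, 0, 0],
    [0, 0, 0, 0],
    [0, 0, 0, 0],
    [0, 0, 0, 0]
  ]
}}

```text
t: 26.25
eef_pos: [571.8, -48.7, 151.8]
tcp_rot: [3.141, -0.0, 1.29]
ft_force: [0.1, 0.1, -0.6]
opening: 0.313
grip_force: 29.9
```

No contact force and the jaws straddle both plates. Releasing.

>>> {"method": "carry_out", "body": {
  "series": [
    [0, 0, 0, 0],
    [0, 0, 0, 0],
    [0, 0, 0, 0],
    [0, 0, 0, 0],
    [0, 0, 0, 0]
  ],
  "fingers": -1
}}

```text
t: 26.75
eef_pos: [571.8, -48.7, 151.7]
tcp_rot: [3.141, -0.0, 1.29]
ft_force: [0.1, -0.3, -0.8]
opening: 0.677
grip_force: 0.0
```

>>> {"method": "carry_out", "body": {
  "series": [
    [0, 0, 0, 0],
    [0, 0, 0, 0],
    [0, 0, 0, 0],
    [0, 0, 0, 0],
    [0, 0, 0, 0]
  ]
}}

```text
t: 27.25
eef_pos: [571.8, -48.7, 151.7]
tcp_rot: [3.141, -0.0, 1.29]
ft_force: [-0.6, -0.3, -0.2]
opening: 0.995
grip_force: 0.0
```

>>> {"method": "carry_out", "body": {
  "series": [
    [0, 0, 0.1, 0],
    [0, 0, 0.3, 0],
    [0, 0, 0.5, 0],
    [0, 0, 0.6, 0],
    [0, 0, 0.6, 0]
  ]
}}

```text
t: 27.75
eef_pos: [571.5, -48.7, 258.1]
tcp_rot: [-3.142, 0.0, 1.29]
ft_force: [-0.0, -0.5, 0.1]
opening: 0.997
grip_force: 0.0
```

>>> {"method": "carry_out", "body": {
  "series": [
    [-0.2, -0.6, 0.3, 0],
    [-0.2, -0.6, 0, 0],
    [0, -0.2, 0, 0],
    [0, 0, 0, 0],
    [0, 0, 0, 0]
  ]
}}

```text
t: 28.25
eef_pos: [551.9, -118.2, 271.5]
tcp_rot: [-3.141, -0.0, 1.29]
ft_force: [0.4, -0.2, 0.4]
opening: 1.001
grip_force: 0.0
```

```bash
python3 - <<'E'
from h import *
np.set_printoptions(suppress=True,precision=1)
s=env.state();print(s['t'],s['eef_pos'],s['tcp_rot'],s['ft_force'],s['opening'])
W=snap('wrist','w7')[:,:,::-1];c=cal('wrist')
n=np.array([np.cos(-.281),np.sin(-.281)]);t=np.array([-n[1],n[0]])
for l,z in(('clamp_hinge',137),('clamp_tip',137),('jaw_tip',137),('cover_edge',120),('cover_tab',158),('clamp',137)):
    for r in look('wrist',l,2):
        x=at_z('wrist',r[1],z);print(l,r,'local',n@x[:2]-562.9,t@x[:2]-127)
# tab top face fit (seated: z=158) and hinge silhouette: dark handles extents
TAB=box(-4,4,30,70,158)
p,f=fit([(W,c)],TAB,np.r_[n*558.9+t*127,-.281],(5,5,.02));print('cover',n@p[:2]-562.9,t@p[:2]-127,p[2],f)
g=cv2.cvtColor(W,cv2.COLOR_BGR2GRAY)
for y in(-40,-30,-15,0,10):  # dark extents across n at handle tops, z=180
    o=np.arange(-45,46,3);q=np.array([np.r_[n*(562.9+k)+t*(127+y),180] for k in o])
    u=prj(c,q);print(y,''.join('#' if 0<=a<560 and 0<=b<420 and g[int(b),int(a)]<45 else '.' for a,b in u))
E
```

```text
28.25 [ 551.9 -118.2  271.5] [-3.1 -0.   1.3] [ 0.4 -0.2  0.4] 1.001142763705516
clamp_hinge (0.73, array([278.4, 116.9])) local -0.4946981594598583 -18.358464291665413
clamp_tip (0.84, array([279.4, 111.9])) local 0.2961905298241163 -14.471780467141997
jaw_tip (0.73, array([257.1, 114.7])) local -17.63609183683934 -16.739355648092726
jaw_tip (0.56, array([280.5, 112.2])) local 1.193584800205258 -14.775635007366532
cover_edge (0.79, array([275.2,  51. ])) local -3.138355493296217 33.67634030202356
cover_edge (0.72, array([279.8,  68.6])) local 0.6398502859627797 20.213828659330346
cover_tab (0.93, array([276.8,  49.3])) local -1.5936522380109182 28.089023380318707
cover_tab (0.43, array([123. ,  85.9])) local -114.64398461860208 2.88701199297023
clamp (0.61, array([279.7, 113.7])) local 0.638636510920719 -16.316464869602413
cover 1.0153586281853677 -66.33068727782988 -0.28190190054959424 -47.69459915161133
-40 ...............................
-30 ........#......................
-15 ...................####........
0 ...................####........
10 ...............................
```

```bash
python3 - <<'E'
from h import *
np.set_printoptions(suppress=True,precision=1,linewidth=250)
n=np.array([np.cos(-.281),np.sin(-.281)]);t=np.array([-n[1],n[0]])
W=cv2.imread('pics/w7.png');c=cal('wrist');g=cv2.cvtColor(W,cv2.COLOR_BGR2GRAY).astype(np.float32)
def prof(y,z,o):
    u=prj(c,np.array([np.r_[n*(562.9+k)+t*(127+y),z] for k in o])).astype(np.float32)
    return cv2.remap(g,u[:,0].reshape(-1,1),u[:,1].reshape(-1,1),1)[:,0].astype(int)
o=np.arange(-42,43,3);print(o)
for y in(-25,-16,-5):print(y,prof(y,180,o))
o=np.arange(-14,15);print(o)
for y in(15,22,27):print('top120',y,prof(y,120,o))
for y in(35,45):print('tab158',y,prof(y,158,o))
print(at_z('wrist',(278.4,116.9),137))
E
```

```text
[-42 -39 -36 -33 -30 -27 -24 -21 -18 -15 -12  -9  -6  -3   0   3   6   9  12  15  18  21  24  27  30  33  36  39  42]
-25 [152 149 144 140  81  59  56  52  49  48  48  61  63  64 131  60  60  60  46  46  48  50  52  81  95 157 152 158 159]
-16 [162 157 156 154  92  67  59  55  72  59  55  66  68 147 178 146  66  55  46  49  77  46  48  87  96 165 171 175 176]
-5 [157 155 155 150  88  85  58  49  74  57  49  61  67  66 152  69  68  60  41  49  82  41  44  85  96 171 174 174 171]
[-14 -13 -12 -11 -10  -9  -8  -7  -6  -5  -4  -3  -2  -1   0   1   2   3   4   5   6   7   8   9  10  11  12  13  14]
top120 15 [ 62  64  60  60  60  96 140 165 173 174 176 175 172 161 160 171 175 176 175 178 172 152 117  93  85  88  90  93  94]
top120 22 [ 59  61  60  58  62  96 139 166 174 175 174 175 170 160 160 172 173 175 175 175 171 151 115  91  90  88  90  95  96]
top120 27 [ 63  61  59  60  61  88 131 159 169 171 173 175 170 161 159 170 174 175 176 175 172 150 113  89  88  89  91  95  96]
tab158 35 [ 44  39  39  39  40  67 134 176 181 182 180 180 176 161 156 172 179 181 182 179 159 115  88  87  92  93  93  95  94]
tab158 45 [ 48  46  40  29  30  61 130 173 180 181 181 181 177 162 157 172 178 181 180 180 161 122  92  86  87  89  89  89  89]
[570.4 -52.  137. ]
```

The plates form one 16 mm band with only a faint seam. The cover is flush, and the clamp is centred on it with its handles spread as when gripping. Handing in.

```bash
python3 -c "
from cell import env
print(env.job_done())"
```

```text
the job is handed in; nothing more can be done
None
```

I've handed the job in at about 28 s of the 64 s allowed: the cover stands fully home in the jig slot, and the spring clamp holds both plates together, with its jaw tips about 38 mm below the top edge. The final check was by measurement, since all 10 picture views were used, and the lamp housings and beaker were not checked at the end.

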